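# Bring the wax pot round to the pointer

### The arm

A 6-joint arm with a two-finger parallel gripper is mounted at the origin on the work surface; the furniture and walls round the work are solid. World frame = base frame: x ahead of the robot, y to its left, z up, the work surface at z = 0. Lengths are in m, angles in rad, forces in N, time in s.
With the tool pointing down it reaches from about 0.35 to 0.975 m from the base axis. Payload 4.9 kg.
Tool frame: the origin (TCP) lies midway between the tips of the shut fingers; the grasp point (between the pads) lies 19 mm behind it; z points along the fingers, y is the line along which they close (so a half turn about z gives the same grasp; the last joint's range is limited). The gripper opens to 85 mm and grips with 20 to 120 N. Pads are 22 mm wide; open, the fingers measure 114 mm over their backs; the gripper's body (76 mm by 85 mm) begins 54 mm behind the grasp point. The pads swing forward as they close: fully open they stand 13 mm farther back than shut.
Start: joints at [-1.388, 0.053, 1.613, -0, 1.476, -0.119], TCP at [0.186, -0.597, 0.231] pointing down, gripper open.
Joint ranges: [-3.01, 3.01], [-1.01, 2.22], [0.06, 2.58], [-1.02, 4.17], [0.09, 2.62], [-3.14, 3.14]. Speed limits (rad/s): [2.57, 2.57, 3.14, 3.14, 3.14, 3.14].

### API

Orientations are given as a unit quaternion [w, x, y, z].
In Python, from plant import state, grab_frame, job_done, cut_out, place_of gives the robot as it stands.
- The arm moves only by the tool jog_arm, never from a script. Its argument "motion" is text: rows parted by semicolons, each of 7 numbers parted by spaces: the opening in per cent of the stroke, from 0 (shut) to 100 (fully open), then the shift along the tool's x, y, z as a fraction of full scale, then the turn, a rotation vector about the tool's x, y, z as a fraction of full scale. A call has exactly 5 rows; each row is the pose to reach, as a shift and turn from the pose commanded when the call began, along the tool's axes at that moment; what a row does not reach only later rows make up. Full scale, the value 1, is 50 cm for a shift and 1.5 rad for a turn. A row lasts 1/8 s, in which the tool goes at most 62.5 mm and 10.7 degrees, less where a joint would pass 70% of its speed; a pose out of reach is approached as far as the arm can. A call with a number of a shift or a turn outside -1 to 1 is refused whole. A call with a gripper value outside its range is refused whole. The fingers move at their own pace and stop on an object; the grip force is fixed at half the most. Time passes only in rows, so rows that repeat a pose let the fingers close, or fill a call up. It gives the time, the measured TCP pose, the force, the opening and the grip force at its end, in the units of the state.
- state(): the state, without advancing time (a new reading comes with each control period).
- grab_frame(name): name is "scene" or "top"; returns a dict with "color" (384x512x3 uint8, red, green, blue), "range_z" (384x512 float32, m along the optical axis (not along the pixel's ray), 0 where there is no reading), "intrinsics" (3x3 intrinsics, pixels), "k1" (the pictures are not rectified: a ray, as slopes to the right and down, at radius r is drawn at 1 + k1 r^2 times it, then the intrinsics apply), "world_from_camera" (4x4, takes a point from camera to world coordinates). Camera axes: x right, y up, looking along -z (the intrinsics and any distortion apply to the point x, -y, -z); pixel columns grow to the right and rows downward; lengths in m; the calibration is good to about 2 mm. A picture is of the moment at which its call begins.
- job_done(): hands the job in; it is judged then, once.
Trained networks look in the newest picture that a camera, given by its name, has taken for a name from the list of things; names that differ only in an ending like _2 or _b are one class to them, and where a whole thing is asked for, a point or a joint stands for the part that bears it (a point fixed in the world has none). Each returns a list of dicts, best first, with "p" (0 to 1); they miss things now and then, are a little off and sometimes report something else, mostly with a low value. They report only what shows in the picture. A call takes as long as a camera call. They do not tell look-alikes from the thing itself.
- cut_out(camera, thing): "pixels" (384x512 bool, what is visible of it).
- place_of(camera, thing): "at" ([x, y, z] in m, in world coordinates, good to about 4 mm: a listed point, or the origin of a listed thing).
The state is a dict: "time": time; "joint_pos": joint angles; "joint_vel": joint speeds; "joint_efforts": joint torques, N m; "tool_pos": TCP position; "tool_rot": TCP orientation; "contact_force": force on the tool from outside, world axes, zero at the start; "ft_torque": the same for the moment, N m; "gripper_width": opening from 0.0 (shut) to 1.0 (fully open); "grasp_force": force on a finger pad.
Only numpy, scipy, OpenCV 4.12 (cv2) and the standard library are available. Lean on these libraries where they do the work, as an engineer would, in place of code of your own. Each camera call takes 0.05 s, during which the arm holds its last target. There are 200 camera calls.

### The job

Turn the bench turntable by pushing on the paddles of its arms with a fingertip, until the wax pot (the round pot with a lid) stands squarely in line with the fixed steel pointer; either direction will do. Turn it gently, neither touch nor pick up any of the things that stand on it, and leave it at rest with all of them still standing on the disc.

Things in the scene. Friction and masses are not known exactly. Their poses are not given: they have to be found in the camera images.
- pointer_place (a point): The place on the disc that the fixed pointer points out, level with the disc's top, 65 mm from the turntable's axis; it does not turn with the disc. The pointer is a flat steel arrow, 6 mm thick, lying on the bench; it sticks out from under the disc on the line from the axis through this place, its tip 165 mm from the axis. The point's -x axis points outwards along it, z up.
- hub (a point): Centre of the turntable, on its upright axis, at the height of the disc's cork top (24 mm above the bench); its axes turn with the disc, z up. The disc is 200 mm across; a centre post 30 mm across rises 34 mm above the cork. The arms lie at 45, 135, 225 and 315 degrees from this point's x axis; the things stand in the four quarters between them, about 65 mm from the axis.
- carousel: The whole turntable, arms included; origin on the axis at the disc's underside, 12 mm above the bench, axes parallel to hub's. It turns either way without stop on a fixed steel foot; friction of about 0.12 N m (about 1 N at a paddle) holds it where it is left, with hardly any coasting.
- arms: Four straight arms fixed to the disc; origin and axes as carousel. Each is a steel bar 8 mm wide and 8 mm high on the cork, ending in an upright wooden paddle that reaches from 100 to 140 mm from the axis, is 11 mm thick, and stands from 20 mm to 68 mm above the bench.
- wax_pot: Plain off-white round pot with a screw lid, 50 mm across and 57 mm high, loose on the cork in one of the quarters; origin at the centre of its underside.
- dome_anvil: Dark steel puck with a dimple, 50 mm across and 14 mm high, loose on the cork; origin at the centre of its underside.
- spool_rust: Spool of thread standing on end, about 45 mm across and 55 mm high with a loose thread tail, loose on the cork; origin at its underside, up to 12 mm off its centre.
- beeswax: Block of beeswax 35 x 52 x 19 mm with scored lines on top, loose on the cork; origin at the centre of its underside.
Not all that is in view belongs to the job. What is shaped like the wax_pot but green or orange is not meant.

How it is judged:
On the way:
1. the fingers push on an arm of the turntable (contact force between the fingers and arms above 0.2 N), for 0.02 s.
At the end, for the whole second after the job is handed in: The wax pot's centre is within 12 mm (horizontally) of the place 65 mm from the axis on the pointer's line; the turntable is at rest (under 0.05 rad/s); pot, puck, spool and beeswax stand upright (within 0.2 rad) on the disc, less than 85 mm from its axis and neither raised nor fallen (horizontal distance between wax_pot and pointer_place below 0.012 m and angular speed of carousel below 0.05 rad/s and horizontal distance between each of wax_pot, dome_anvil, spool_rust, beeswax and hub below 0.085 m and height (world z) of wax_pot between 0.018 and 0.032 m and angle between each of wax_pot, dome_anvil, spool_rust, beeswax's own z axis and vertical below 0.2 rad and height (world z) of dome_anvil between 0.018 and 0.032 m and height (world z) of spool_rust between 0.018 and 0.032 m and height (world z) of beeswax between 0.018 and 0.032 m); the robot touches nothing.
It fails at once if the turntable is spun fast (over 2.5 rad/s) (angular speed of carousel above 2.5 rad/s).
It fails at once if the wax pot is touched by the robot, lifted, tipped or knocked off the disc (contact force between any of the fingers, the arm and wax_pot above 0.5 N or height (world z) of wax_pot above 0.045 m or height (world z) of wax_pot below 0.015 m or angle between wax_pot's own z axis and vertical above 0.35 rad).
It fails at once if the anvil puck is touched by the robot, lifted, tipped or knocked off the disc (contact force between any of the fingers, the arm and dome_anvil above 0.5 N or height (world z) of dome_anvil above 0.045 m or height (world z) of dome_anvil below 0.015 m or angle between dome_anvil's own z axis and vertical above 0.35 rad).
It fails at once if the thread spool is touched by the robot, lifted, tipped or knocked off the disc (contact force between any of the fingers, the arm and spool_rust above 0.5 N or height (world z) of spool_rust above 0.045 m or height (world z) of spool_rust below 0.015 m or angle between spool_rust's own z axis and vertical above 0.35 rad).
It fails at once if the beeswax cake is touched by the robot, lifted, tipped or knocked off the disc (contact force between any of the fingers, the arm and beeswax above 0.5 N or height (world z) of beeswax above 0.045 m or height (world z) of beeswax below 0.015 m or angle between beeswax's own z axis and vertical above 0.35 rad).
It also fails if it takes over 72 s, if anything falls off the work surface, if the arm or the gripper's body presses on something with over 40 N, if the wrist force passes 120 N, or if a joint passes its speed limit or range.

## Working session

There is one attempt and no reset: what is moved stays moved. The work goes in short steps, Python scripts to look and compute and a tool call to move; the robot and the scene stay as the last step left them, time stands still between calls to the robot, and variables do not carry over. Pictures are saved under pics/ and viewed, at most 10 in all, crops included, and the job is handed in when it is done.

Besides the shell and the picture viewer there is one more tool, called after "Emit:" as name(argument=value, ...) on one line, values as JSON. jog_arm: Moves the arm, as the interface text tells. Shift numbers are shares of 50 cm and turn numbers shares of 1.5 rad, none past 1 either way. Its arguments: {"type":"object","properties":{"motion":{"type":"string"}},"required":["motion"]}

```bash
mkdir -p pics; ls; python3 - <<'E'
from plant import *
import cv2,numpy as np
s=state();print(s['time'],s['tool_pos'],s['tool_rot'],s['gripper_width'])
fs=[]
for n in ("scene","top"):
    f=grab_frame(n);fs.append(f['color'][:,:,::-1]);print(n,f['intrinsics'].tolist(),f['k1'],f['world_from_camera'].round(3).tolist())
    for t in ("hub","pointer_place","wax_pot","dome_anvil","spool_rust","beeswax"):
        print(t,[(round(d['p'],2),np.round(d['at'],3).tolist()) for d in place_of(n,t)[:4]])
cv2.imwrite('pics/s.png',fs[0]);cv2.imwrite('pics/t.png',fs[1])
E
```

```text
pics
0.0 [ 0.18564148 -0.59614362  0.23006433] [-1.03484893e-03  9.88638273e-01  1.50310649e-01 -5.16016744e-05] 1.0028019794075604
scene [[362.8796324044792, 0.0, 252.13573276603313], [0.0, 362.8796324044792, 200.11665547836117], [0.0, 0.0, 1.0]] -0.006024217939032191 [[-0.701, 0.541, -0.464, -0.009], [-0.713, -0.541, 0.446, 0.449], [-0.01, 0.644, 0.765, 0.791], [0.0, 0.0, 0.0, 1.0]]
hub [(0.79, [0.416, 0.082, 0.02])]
pointer_place []
wax_pot [(0.92, [0.481, 0.111, 0.024]), (0.85, [0.495, 0.282, 0.001]), (0.75, [0.367, -0.119, 0.004])]
dome_anvil [(0.86, [0.391, 0.137, 0.023])]
spool_rust [(0.83, [0.364, 0.049, 0.03])]
beeswax [(0.53, [0.445, 0.026, 0.021])]
top [[457.6167370774986, 0.0, 262.87518063005706], [0.0, 457.6167370774986, 198.62960815043957], [0.0, 0.0, 1.0]] 0.00015458114654452653 [[-0.013, 0.988, -0.157, 0.258], [-1.0, -0.009, 0.021, 0.03], [0.019, 0.157, 0.987, 1.076], [0.0, 0.0, 0.0, 1.0]]
hub [(0.88, [0.419, 0.081, 0.019])]
pointer_place [(0.61, [0.391, 0.138, 0.017])]
wax_pot [(0.89, [0.495, 0.279, -0.002]), (0.89, [0.357, -0.239, 0.002]), (0.87, [0.479, 0.106, 0.027]), (0.7, [0.369, -0.118, -0.002])]
dome_anvil [(0.62, [0.39, 0.139, 0.02])]
spool_rust [(0.85, [0.36, 0.054, 0.023])]
beeswax [(0.82, [0.446, 0.024, 0.025]), (0.62, [0.42, 0.082, 0.012])]
```

View pics/t.png

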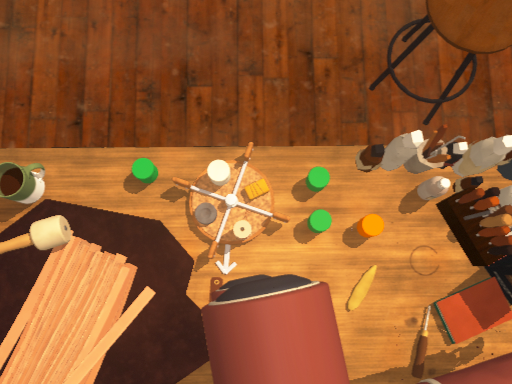

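View pics/s.png

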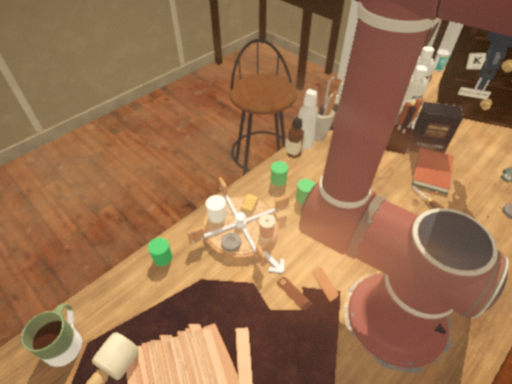

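The pot is at about (218,170) in the top view, on the far side of the disc (hub 231,200). The pointer tip is near (227,275), facing the robot. Next I'll measure the pointer and the paddles.

```bash
cat > h.py <<'E'
from plant import *
import cv2,numpy as np
def ray(f,uv,z):
    K=f['intrinsics'];T=f['world_from_camera']
    p=cv2.undistortPoints(np.array([[uv]],float),K,np.array([f['k1'],0,0,0.]))[0,0]
    d=T[:3,:3]@[p[0],-p[1],-1];return T[:3,3]+d*(z-T[2,3])/d[2]
def proj(f,P):
    T=f['world_from_camera'];c=T[:3,:3].T@(np.array(P)-T[:3,3]);q=np.array([c[0],-c[1]])/-c[2]
    q=q*(1+f['k1']*(q@q));K=f['intrinsics'];return K[:2,:2]@q+K[:2,2]
def ang(v): return np.degrees(np.arctan2(v[1],v[0]))
def look(out,x0=165,y0=130,x1=295,y1=290,k=3.7):
    f=grab_frame('top');c=f['color'][y0:y1,x0:x1,::-1]
    cv2.imwrite(out,cv2.resize(c,None,fx=k,fy=k,interpolation=cv2.INTER_CUBIC));return f
E
python3 - <<'E'
from h import *
f=look('pics/z.png')
C=f['color'].astype(int)
w=(C.min(2)>165)&(C.max(2)-C.min(2)<45);w[:243]=0;w[280:]=0;w[:,:205]=0;w[:,250:]=0
v,u=np.nonzero(w);print(len(u),u.min(),u.max(),v.min(),v.max())
for r in range(v.min(),v.max()+1):
    a=u[v==r]
    if len(a):print(r,a.min(),a.max(),end='; ')
H=np.array([.4185,.0815])
m=(u.mean(),v.mean());print(m,ray(f,m,.006),ang(ray(f,m,.006)[:2]-H))
# post top (34mm above cork -> z .058)
print('hub proj',proj(f,[*H,.058]), 'post/disc px->',ray(f,(231,200),.058))
for a in cut_out('top','wax_pot')[:4]:
    vv,uu=np.nonzero(a['pixels']);print('pot px',uu.mean(),vv.mean(),len(uu),C[a['pixels']].mean(0).round())
for a in cut_out('top','arms')[:1]:
    print('arms',a['p'],a['pixels'].sum())
E
```

```text
142 217 235 252 273
252 228 228; 253 227 228; 254 225 228; 255 225 228; 256 225 228; 257 225 228; 258 225 228; 259 225 228; 260 225 227; 261 218 227; 262 217 234; 263 217 234; 264 217 235; 265 218 234; 266 219 234; 267 220 232; 268 220 231; 269 221 230; 270 222 229; 271 223 228; 272 223 227; 273 226 226; (np.float64(225.71830985915494), np.float64(264.3943661971831)) [0.27456454 0.09532644 0.006     ] 174.5130018706964
hub proj [230.47617493 199.33185732] post/disc px-> [0.41696777 0.08032588 0.058     ]
pot px 316.8898678414097 178.636563876652 454 [ 70. 180.  66.]
pot px 318.65158371040724 220.84841628959276 442 [ 76. 186.  69.]
pot px 218.39029535864978 172.0590717299578 474 [244. 234. 201.]
pot px 144.13184584178498 169.91480730223122 493 [ 58. 180.  64.]
arms 0.81 991
```

View pics/z.png

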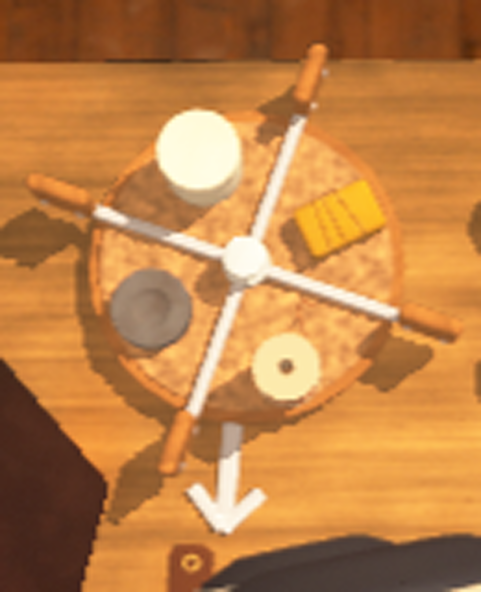

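```bash
cat >> h.py <<'E'
from scipy.spatial.transform import Rotation as R
def rel(P,s=None):  # world targets -> fractions in tool axes
    s=s or state();q=np.array(s['tool_rot'])[[1,2,3,0]];M=R.from_quat(q).as_matrix()
    return (M.T@(np.array(P,float)-s['tool_pos']).T).T/.5
def potpos(f):
    C=f['color'].astype(int)
    best=[a for a in cut_out('top','wax_pot') if C[a['pixels']].mean(0)[2]>140]
    return best
E
python3 - <<'E'
from h import *
f=grab_frame('top')
H=ray(f,(231.2,199.6),.058)[:2];print('hub',H)
e=[ray(f,p,.066)[:2] for p in [(251.2,142.2),(173,178.6),(289,220.5),(211,257.6)]]
print('hub from paddles',np.mean(e,0),[(round(float(ang(x-np.mean(e,0))),1),round(float(np.hypot(*(x-np.mean(e,0)))),3)) for x in e])
t=ray(f,(225.3,274),.006)[:2];print('tip',t,ang(t-H),np.hypot(*(t-H)))
p=ray(f,(198/3.7+165,148/3.7+130),.081)[:2];print('pot lid',p,ang(p-H),np.hypot(*(p-H)))
c=np.array([H[0],H[1]])
print(rel([[.505,-.005,.23]]),rel([[.505,-.005,.043]]))
E
```

```text
hub [0.41787394 0.07987506]
hub from paddles [0.41780852 0.07965927] [(-19.4, 0.139), (69.9, 0.139), (-111.1, 0.137), (161.1, 0.136)]
tip [0.25266683 0.0962868 ] 174.32682564091652 0.1660202867529902
pot lid [0.48103848 0.10676621] 23.060998550188575 0.0686505145207579
[[ 0.96140368 -0.94021826  0.00262858]] [[ 0.96140774 -0.94024704  0.37662857]]
```

Emit:
jog_arm(motion="0 0.08 -0.08 0 0 0 0; 0 0.16 -0.16 0 0 0 0; 0 0.24 -0.235 0 0 0 0; 0 0.32 -0.315 0 0 0 0; 0 0.4 -0.39 0 0 0 0")

```text
time: 1.52
tool_pos: [0.3194, -0.3495, 0.2315]
tool_rot: [0.0, 0.989, 0.15, 0.0]
contact_force: [0.4, -1.2, -0.2]
gripper_width: 0.004
grasp_force: 0.0
```

Emit:
jog_arm(motion="0 0.08 -0.08 0 0 0 0; 0 0.16 -0.16 0 0 0 0; 0 0.24 -0.235 0 0 0 0; 0 0.32 -0.315 0 0 0 0; 0 0.4 -0.39 0 0 0 0")

```text
time: 2.15
tool_pos: [0.4524, -0.1037, 0.2317]
tool_rot: [0.0, 0.989, 0.15, 0.001]
contact_force: [0.5, -1.2, 0.6]
gripper_width: -0.001
grasp_force: 0.0
```

```bash
python3 - <<'E'
from h import *
s=state();print(s['time'],s['tool_pos'],s['tool_rot'],s['gripper_width'],rel([[.505,-.005,.23],[.505,-.005,.043]]))
E
```

```text
2.15 [ 0.45243701 -0.10371687  0.23173561] [3.73066242e-04 9.88627499e-01 1.50383570e-01 5.57753193e-04] -0.0007742289333397932 [[ 0.15907393 -0.157248    0.00348642]
 [ 0.15870344 -0.15758662  0.37748609]]
```

Emit:
jog_arm(motion="0 0.08 -0.08 0 0 0 0; 0 0.16 -0.157 0 0 0 0; 0 0.16 -0.157 0.11 0 0 0; 0 0.16 -0.157 0.22 0 0 0; 0 0.16 -0.157 0.33 0 0 0")

```text
time: 2.78
tool_pos: [0.5051, -0.0064, 0.0651]
tool_rot: [0.0, 0.989, 0.151, 0.001]
contact_force: [-0.1, -0.2, -0.2]
gripper_width: -0.0
grasp_force: 0.0
```

```bash
cat >> h.py <<'E'
H=np.array([.418,.080])
def arc(a0,a1,r=.125,z=.042,n=5):
    t=np.radians(np.linspace(a0,a1,n+1)[1:]);P=np.c_[H[0]+r*np.cos(t),H[1]+r*np.sin(t),np.full(n,z)]
    print(np.hypot(P[:,0],P[:,1]).min().round(3));print(rel(P).round(3))
E
python3 - <<'E'
from h import *
s=state();print(s['time'],s['tool_pos'],s['contact_force']);p=s['tool_pos'][:2]-H;print(ang(p),np.hypot(*p))
arc(ang(p),-32)
look('pics/a.png')
E
```

```text
2.775 [ 0.50506179 -0.00640802  0.06511856] [-0.08426891 -0.18313488 -0.17742993]
-44.784066442494456 0.1226625553631404
0.511
[[ 0.012 -0.001  0.046]
 [ 0.021 -0.007  0.046]
 [ 0.031 -0.013  0.046]
 [ 0.04  -0.02   0.046]
 [ 0.048 -0.027  0.046]]
```

View pics/a.png

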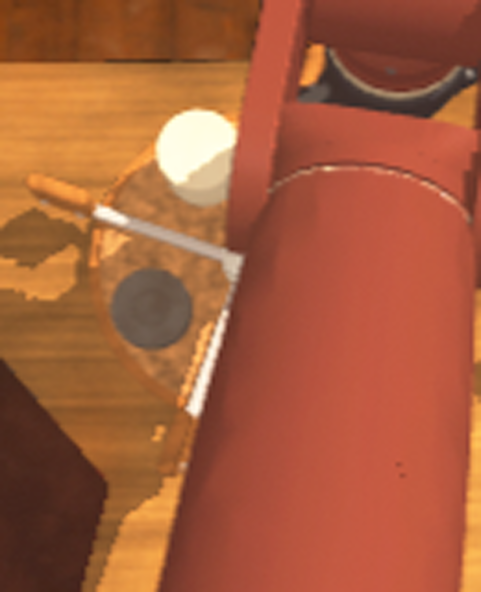

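In this view the arm hides the right half of the disc. The pot (crop 197,150) and the puck are undisturbed, so I'm starting the push.

Emit:
jog_arm(motion="0 0.012 -0.001 0.046 0 0 0; 0 0.021 -0.007 0.046 0 0 0; 0 0.031 -0.013 0.046 0 0 0; 0 0.04 -0.02 0.046 0 0 0; 0 0.048 -0.027 0.046 0 0 0")

```text
time: 3.45
tool_pos: [0.5247, 0.0136, 0.0445]
tool_rot: [0.0, 0.989, 0.15, 0.001]
contact_force: [-0.0, 0.3, 0.3]
gripper_width: 0.001
grasp_force: 0.0
```

```bash
python3 - <<'E'
from h import *
s=state();print(s['time'],s['tool_pos'],s['contact_force'])
q=np.array(s['tool_rot'])[[1,2,3,0]];M=R.from_quat(q).as_matrix()
for k in range(8):
    a=np.radians(-32+18*k+3.6*np.arange(6));P=.125*np.c_[np.cos(a),np.sin(a),0*a]
    d=((P[1:]-P[0])@M)/.5;print('; '.join('0 %.3f %.3f 0 0 0 0'%(x[0],x[1]) for x in d))
E
```

```text
3.45 [0.52471554 0.01358154 0.04454844] [-0.00414517  0.26352723  0.2766138 ]
0 0.012 -0.011 0 0 0 0; 0 0.022 -0.022 0 0 0 0; 0 0.033 -0.034 0 0 0 0; 0 0.042 -0.046 0 0 0 0; 0 0.051 -0.060 0 0 0 0
0 0.008 -0.014 0 0 0 0; 0 0.015 -0.028 0 0 0 0; 0 0.021 -0.042 0 0 0 0; 0 0.026 -0.057 0 0 0 0; 0 0.030 -0.072 0 0 0 0
0 0.003 -0.015 0 0 0 0; 0 0.005 -0.031 0 0 0 0; 0 0.006 -0.047 0 0 0 0; 0 0.007 -0.062 0 0 0 0; 0 0.006 -0.078 0 0 0 0
0 -0.002 -0.016 0 0 0 0; 0 -0.005 -0.031 0 0 0 0; 0 -0.008 -0.046 0 0 0 0; 0 -0.013 -0.061 0 0 0 0; 0 -0.019 -0.076 0 0 0 0
0 -0.007 -0.014 0 0 0 0; 0 -0.014 -0.028 0 0 0 0; 0 -0.022 -0.042 0 0 0 0; 0 -0.031 -0.054 0 0 0 0; 0 -0.041 -0.067 0 0 0 0
0 -0.011 -0.012 0 0 0 0; 0 -0.022 -0.022 0 0 0 0; 0 -0.034 -0.033 0 0 0 0; 0 -0.046 -0.042 0 0 0 0; 0 -0.060 -0.051 0 0 0 0
0 -0.014 -0.008 0 0 0 0; 0 -0.028 -0.015 0 0 0 0; 0 -0.042 -0.021 0 0 0 0; 0 -0.057 -0.026 0 0 0 0; 0 -0.072 -0.030 0 0 0 0
0 -0.015 -0.003 0 0 0 0; 0 -0.031 -0.005 0 0 0 0; 0 -0.047 -0.006 0 0 0 0; 0 -0.062 -0.007 0 0 0 0; 0 -0.078 -0.006 0 0 0 0
```

Emit:
jog_arm(motion="0 0.012 -0.011 0 0 0 0; 0 0.022 -0.022 0 0 0 0; 0 0.033 -0.034 0 0 0 0; 0 0.042 -0.046 0 0 0 0; 0 0.051 -0.06 0 0 0 0")

```text
time: 4.08
tool_pos: [0.5392, 0.05, 0.0432]
tool_rot: [0.0, 0.989, 0.15, -0.0]
contact_force: [-0.9, -2.0, 0.4]
gripper_width: -0.003
grasp_force: 0.5
```

Emit:
jog_arm(motion="0 0.008 -0.014 0 0 0 0; 0 0.015 -0.028 0 0 0 0; 0 0.021 -0.042 0 0 0 0; 0 0.026 -0.057 0 0 0 0; 0 0.03 -0.072 0 0 0 0")

```text
time: 4.7
tool_pos: [0.5428, 0.0889, 0.0433]
tool_rot: [0.0, 0.989, 0.15, 0.0]
contact_force: [-0.7, -0.1, 0.3]
gripper_width: 0.002
grasp_force: 0.5
```

```bash
python3 - <<'E'
from h import *
s=state();p=s['tool_pos'][:2]-H;print(ang(p),np.hypot(*p),s['tool_pos'][2],s['contact_force'])
look('pics/b.png')
E
```

```text
4.058137071237845 0.12511848550865212 0.04332209421234705 [-0.72639469 -0.10708965  0.29508934]
```

View pics/b.png

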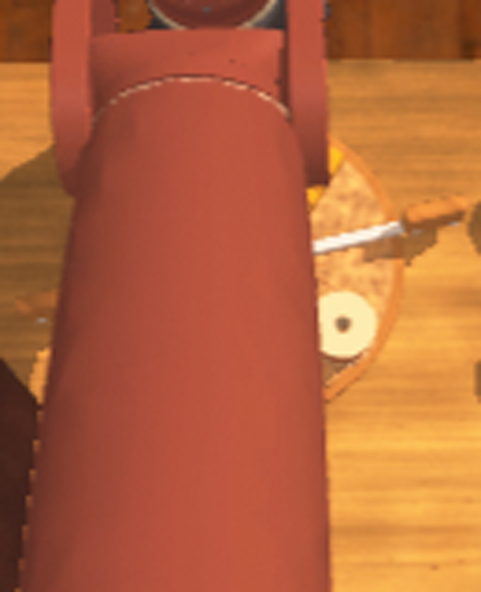

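The disc has turned about 32°, with the right-hand arm now at crop (460,212). The finger is behind its paddle, so I'll continue.

Emit:
jog_arm(motion="0 0.003 -0.015 0 0 0 0; 0 0.005 -0.031 0 0 0 0; 0 0.006 -0.047 0 0 0 0; 0 0.007 -0.062 0 0 0 0; 0 0.006 -0.078 0 0 0 0")

```text
time: 5.38
tool_pos: [0.534, 0.127, 0.0433]
tool_rot: [0.0, 0.989, 0.15, 0.0]
contact_force: [0.8, -1.2, 0.5]
gripper_width: 0.0
grasp_force: 0.5
```

Emit:
jog_arm(motion="0 -0.002 -0.016 0 0 0 0; 0 -0.005 -0.031 0 0 0 0; 0 -0.008 -0.046 0 0 0 0; 0 -0.013 -0.061 0 0 0 0; 0 -0.019 -0.076 0 0 0 0")

```text
time: 6.0
tool_pos: [0.5134, 0.1603, 0.0433]
tool_rot: [-0.0, 0.989, 0.15, 0.0]
contact_force: [0.6, -1.7, 0.2]
gripper_width: -0.0
grasp_force: 0.5
```

Emit:
jog_arm(motion="0 -0.007 -0.014 0 0 0 0; 0 -0.014 -0.028 0 0 0 0; 0 -0.022 -0.042 0 0 0 0; 0 -0.031 -0.054 0 0 0 0; 0 -0.041 -0.067 0 0 0 0")

```text
time: 6.62
tool_pos: [0.4838, 0.1861, 0.0434]
tool_rot: [-0.0, 0.989, 0.15, 0.0]
contact_force: [0.8, -0.4, 0.2]
gripper_width: -0.002
grasp_force: 0.5
```

Emit:
jog_arm(motion="0 -0.011 -0.012 0 0 0 0; 0 -0.022 -0.022 0 0 0 0; 0 -0.034 -0.033 0 0 0 0; 0 -0.046 -0.042 0 0 0 0; 0 -0.06 -0.051 0 0 0 0")

```text
time: 7.25
tool_pos: [0.4475, 0.2014, 0.0433]
tool_rot: [-0.0, 0.989, 0.15, 0.0]
contact_force: [0.2, -0.7, -0.1]
gripper_width: -0.001
grasp_force: 0.5
```

```bash
python3 - <<'E'
from h import *
s=state();p=s['tool_pos'][:2]-H;print(ang(p),np.hypot(*p),s['tool_pos'],s['contact_force'],s['joint_pos'])
for t in ("spool_rust","beeswax","wax_pot","dome_anvil"):
    grab_frame('top');print(t,[(round(d['p'],2),np.round(d['at'],3).tolist(),ang(np.array(d['at'])[:2]-H).round(),np.hypot(*(np.array(d['at'])[:2]-H)).round(3)) for d in place_of('top',t)[:4]])
look('pics/c.png')
E
```

```text
76.35312958777308 0.12494288836314316 [0.44747867 0.20141554 0.04334792] [ 0.23473236 -0.71399549 -0.11921188] [ 2.71149946e-01 -7.02583193e-02  2.06962202e+00  1.59157525e-05
  1.14209328e+00  1.54017016e+00]
spool_rust [(0.75, [0.462, 0.032, 0.023], np.float64(-48.0), np.float64(0.065))]
beeswax [(0.64, [0.468, 0.122, 0.025], np.float64(40.0), np.float64(0.065))]
wax_pot [(0.98, [0.368, -0.121, -0.003], np.float64(-104.0), np.float64(0.208)), (0.9, [0.362, -0.241, 0.0], np.float64(-100.0), np.float64(0.326)), (0.83, [0.469, -0.12, -0.0], np.float64(-76.0), np.float64(0.207)), (0.64, [0.378, 0.128, 0.024], np.float64(130.0), np.float64(0.062))]
dome_anvil [(0.84, [0.369, 0.035, 0.021], np.float64(-138.0), np.float64(0.066))]
```

View pics/c.png

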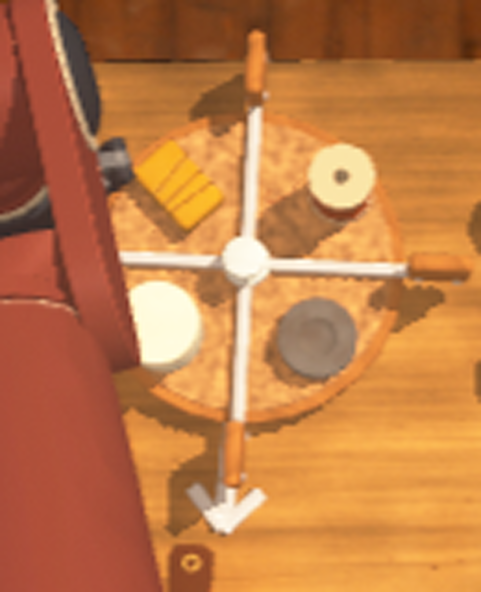

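The disc has turned about 106°. The pot is at crop (160,325), about 130° round, and everything is standing on the cork. About 45° remains.

Emit:
jog_arm(motion="0 -0.014 -0.008 0 0 0 0; 0 -0.028 -0.015 0 0 0 0; 0 -0.042 -0.021 0 0 0 0; 0 -0.057 -0.026 0 0 0 0; 0 -0.072 -0.03 0 0 0 0")

```text
time: 8.32
tool_pos: [0.4085, 0.2049, 0.0433]
tool_rot: [-0.0, 0.989, 0.15, 0.0]
contact_force: [1.0, -0.0, 0.6]
gripper_width: 0.0
grasp_force: 0.5
```

Emit:
jog_arm(motion="0 -0.015 -0.003 0 0 0 0; 0 -0.031 -0.005 0 0 0 0; 0 -0.047 -0.006 0 0 0 0; 0 -0.06 -0.007 0 0 0 0; 0 -0.068 -0.006 0 0 0 0")

```text
time: 8.95
tool_pos: [0.3753, 0.1976, 0.0433]
tool_rot: [-0.0, 0.989, 0.15, 0.0]
contact_force: [2.0, 1.3, -0.8]
gripper_width: -0.003
grasp_force: 0.5
```

```bash
python3 - <<'E'
from h import *
s=state();p=s['tool_pos'][:2]-H;print(ang(p),np.hypot(*p),s['tool_pos'],s['contact_force'])
f=look('pics/d.png')
for c in('top','scene'):
  if c=='scene':grab_frame(c)
  print(c,[(round(d['p'],2),np.round(d['at'],3).tolist(),ang(np.array(d['at'])[:2]-H).round(1)) for d in place_of(c,'wax_pot') if np.hypot(*(np.array(d['at'])[:2]-H))<.1])
q=np.array(s['tool_rot'])[[1,2,3,0]];M=R.from_quat(q).as_matrix()
a=np.radians(ang(p)+2*np.arange(6));P=.125*np.c_[np.cos(a),np.sin(a),0*a]
print((((P[1:]-P[0])@M)/.5).round(4))
E
```

```text
109.94444632473363 0.12513688816346366 [0.3753147  0.19763165 0.04330185] [ 2.01158348  1.26792585 -0.83484401]
top [(0.63, [0.357, 0.1, 0.023], np.float64(162.2)), (0.44, [0.436, 0.144, 0.023], np.float64(74.6))]
scene [(0.78, [0.356, 0.1, 0.024], np.float64(162.3))]
[[-0.0087  0.0006 -0.    ]
 [-0.0174  0.0014 -0.    ]
 [-0.026   0.0026 -0.    ]
 [-0.0346  0.004  -0.    ]
 [-0.0432  0.0058 -0.    ]]
```

View pics/d.png

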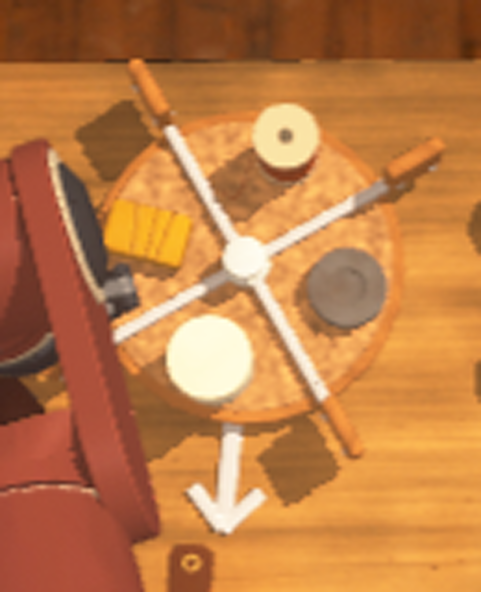

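The pot is at crop (210,358), about 162–163.5° against the pointer's 174.4°, so roughly 11° remains.

Emit:
jog_arm(motion="0 -0.012 0.001 0 0 0 0; 0 -0.024 0.002 0 0 0 0; 0 -0.034 0.004 0 0 0 0; 0 -0.043 0.006 0 0 0 0; 0 -0.048 0.007 0 0 0 0")

```text
time: 9.78
tool_pos: [0.3536, 0.187, 0.0433]
tool_rot: [-0.0, 0.989, 0.15, 0.0]
contact_force: [1.0, 0.1, -0.4]
gripper_width: 0.0
grasp_force: 0.5
```

```bash
python3 - <<'E'
from h import *
s=state();p=s['tool_pos'][:2]-H;print(ang(p),np.hypot(*p),s['tool_pos'],s['contact_force'])
f=look('pics/e.png')
for c in('top','scene'):
  if c=='scene':grab_frame(c)
  print(c,[(round(d['p'],2),np.round(d['at'],3).tolist(),ang(np.array(d['at'])[:2]-H).round(1)) for d in place_of(c,'wax_pot') if np.hypot(*(np.array(d['at'])[:2]-H))<.1])
t=np.radians(174.4);print('goal',H+.065*np.array([np.cos(t),np.sin(t)]))
# back off: opposite to the push, tangentially cw and slightly out
a=np.radians(ang(p));print('back 30mm',rel([[*(s['tool_pos'][:2]+.03*np.array([np.sin(a),-np.cos(a)])+.01*p/np.hypot(*p)),s['tool_pos'][2]]]))
E
```

```text
121.03427594269156 0.12490399209411217 [0.35360565 0.18702511 0.04331802] [ 0.95386719  0.13939873 -0.39264484]
top []
scene []
goal [0.35331022 0.08634289]
back 30mm [[ 0.05356958 -0.03349447 -0.00034858]]
```

View pics/e.png

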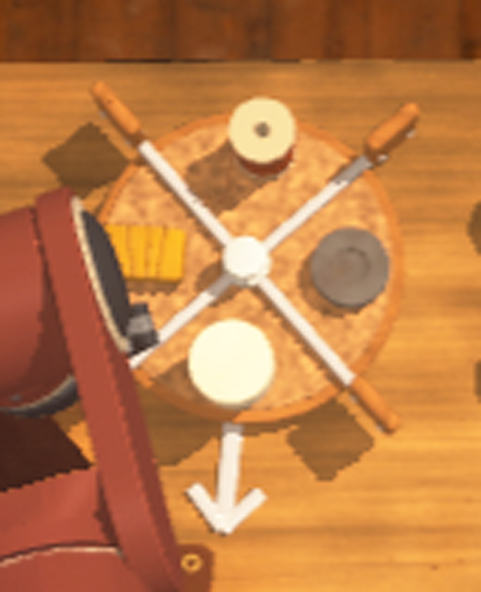

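The pot's lid is at crop (231,363), in line with the arrow at (223–232, 430–533). Backing off now, then raising.

Emit:
jog_arm(motion="0 0.01 -0.005 0 0 0 0; 0 0.025 -0.015 0 0 0 0; 0 0.035 -0.022 -0.04 0 0 0; 0 0.035 -0.022 -0.15 0 0 0; 0 0.035 -0.022 -0.26 0 0 0")

```text
time: 10.6
tool_pos: [0.3672, 0.2032, 0.1744]
tool_rot: [0.0, 0.989, 0.151, -0.001]
contact_force: [0.8, 0.9, 0.5]
gripper_width: 0.001
grasp_force: 0.0
```

Emit:
jog_arm(motion="0 0 0 -0.08 0 0 0; 0 0.03 -0.08 -0.1 0 0 0; 0 0.06 -0.18 -0.1 0 0 0; 0 0.1 -0.28 -0.1 0 0 0; 0 0.12 -0.35 -0.1 0 0 0")

```text
time: 11.22
tool_pos: [0.3726, 0.3905, 0.2231]
tool_rot: [-0.0, 0.989, 0.151, -0.0]
contact_force: [0.6, -0.5, 0.3]
gripper_width: -0.002
grasp_force: 0.0
```

```bash
python3 - <<'E'
from h import *
s=state();print(s['time'],s['tool_pos'],s['contact_force'])
f=look('pics/g.png')
print('expected lid crop px',[(proj(f,[.3533,.0863,.081])-[165,130])*3.7])
for t in('wax_pot','dome_anvil','spool_rust','beeswax'):
  print(t,[(round(d['p'],2),np.round(d['at'],3).tolist(),ang(np.array(d['at'])[:2]-H).round(1)) for d in place_of('top',t) if np.hypot(*(np.array(d['at'])[:2]-H))<.1])
E
```

```text
11.225 [0.37261622 0.39052041 0.22308553] [ 0.60184499 -0.48070865  0.27249217]
expected lid crop px [array([232.29172588, 359.99559952])]
wax_pot [(0.82, [0.351, 0.083, 0.026], np.float64(177.3))]
dome_anvil [(0.89, [0.414, 0.016, 0.022], np.float64(-93.8))]
spool_rust [(0.62, [0.484, 0.077, 0.018], np.float64(-2.4))]
beeswax [(0.92, [0.426, 0.143, 0.023], np.float64(82.7))]
```

View pics/g.png

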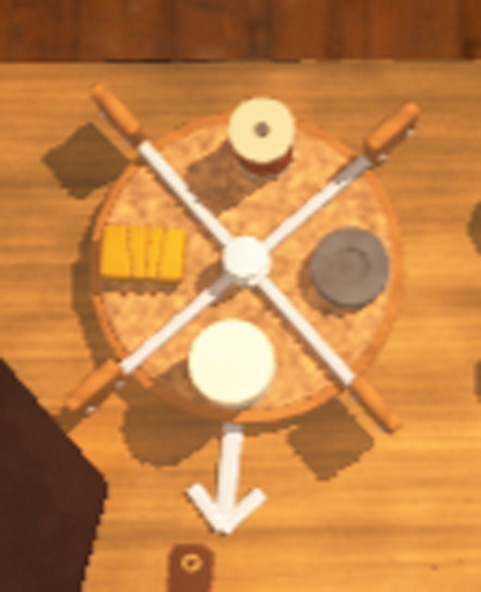

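The lid is at crop (231,362), against (232,360) expected. All four things are standing, and the arm is clear.

```bash
python3 -c "
from plant import *
print(job_done())"
```

```text
the job is handed in; nothing more can be done
None
```

The turntable was turned about 151° counter-clockwise in one gentle push, and the job is handed in at about 11 s of the 72 s. The last picture puts the wax pot on the pointer's line to within a few millimetres, with all four things standing on the disc and the arm clear; the hand-in returned no verdict.

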